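Find the loose extraction flap and push it open

TASK

Three of the four steel flaps on top of the fume-extraction box are locked; press down on the far end of one after another with your fingertips until you find the one that rocks. Then push that flap open until it stands upright, and leave it standing there. Nothing is to be picked up, and the things lying around the bench and on the box's rims stay where they are.

Things in the scene. Friction and masses are not known exactly. Their poses are not given: they have to be found in the camera images.
- extractor: a grey hollow steel fume-extraction box fixed on the bench, 200 mm (x) by 430 mm (y), 90 mm tall. Origin: centre of its underside; x points away from the robot (within 15 degrees), y to the left, z up. In its top, flush with the rim, lie four identical bare steel flaps in a row along y at 76 mm pitch. Three are locked and do not give; one, at any place, turns on its pin.
- flap1 (a point): centre of the top face of the shut flap at place 1 of 4 (1 leftmost, box +y; 4 rightmost), over its pin, 90 mm above the bench; axes as the box's. Fixed to the box: does not move with the flap nor tell whether it is the loose one. Each flap is 120 mm long (box x), 70 mm wide (y), 5 mm thick, in an opening 126 x 72 mm over a well 80 mm deep.
- flap2 (a point): centre of the top face of the shut flap at place 2 of 4 (1 leftmost, box +y; 4 rightmost), over its pin, 90 mm above the bench; axes as the box's. Fixed to the box: does not move with the flap nor tell whether it is the loose one. Each flap has a crosswise pin (along y) at its middle, marked by a dark seam.
- flap3 (a point): centre of the top face of the shut flap at place 3 of 4 (1 leftmost, box +y; 4 rightmost), over its pin, 90 mm above the bench; axes as the box's. Fixed to the box: does not move with the flap nor tell whether it is the loose one. The loose flap looks just like the others; only its far end (box +x) can go down, its near end (robot's side) then rises.
- flap4 (a point): centre of the top face of the shut flap at place 4 of 4 (1 leftmost, box +y; 4 rightmost), over its pin, 90 mm above the bench; axes as the box's. Fixed to the box: does not move with the flap nor tell whether it is the loose one. Its near end cannot go down. A locked flap is quite rigid.
- loose_flap (a joint): turn of the loose flap, rad: 0 shut; grows as its far end sinks and its near end rises and swings away from the robot; stop at 1.5 (upright). Pin 2.5 mm below rim level. Balanced; the stiff pin (0.14 N m, 4 N at 40 mm) holds any angle. Push the raised near edge (60 mm from the pin) away and up along its arc: a level push may jam below 45 degrees. Does not tell the place.
- angle_block: a small dark L-shaped steel block on the left rim of the extraction box, 50 x 30 mm, 35 mm tall, origin under its centre. A bystander.
- nozzle: a small brass torch nozzle standing on the right rim of the extraction box, 24 mm across, 36 mm tall, origin under its centre. A bystander.
- hammer: a hammer lying on the bench to the right of the box. A bystander.
- brush: a brush lying on the bench beyond the box, on the right. A bystander.
- spray_can: an upright can, 66 mm across, 170 mm tall, to the left of the box, origin under its centre. A bystander.
- offcut: a flat bare-metal offcut, 50 x 140 x 12 mm, lying beyond the box, origin under its centre. A bystander.
- tin: an open metal cup, 70 mm across, 70 mm tall, to the left of the box, origin under its centre. A bystander.

How it is judged:
On the way, in this order (a step that is already met when the one before it is completed fails the run):
1. the loose flap rocks: its far end goes down (value of joint loose_flap between 0.12 and 1.1 rad), for 0.1 s.
2. the loose flap is pushed open, upright (value of joint loose_flap above 1.2 rad), for 0.2 s.
At the end, for the whole second after the job is handed in: the loose flap stands open at more than 1.2 rad (within about 21 degrees of upright), at rest, and every bystander is within 25 mm of where it was (value of joint loose_flap above 1.2 rad and velocity of joint loose_flap between -0.05 and 0.05 rad/s and distance of each of angle_block, nozzle, hammer, brush, spray_can, offcut, tin from where it was at the start of the episode below 0.025 m); the robot touches nothing.
It fails at once if a bystander is lifted, carried or shoved (more than 25 mm from where it stood) (distance of any of angle_block, nozzle, hammer, brush, spray_can, offcut, tin from where it was at the start of the episode above 0.025 m).
It also fails if it takes over 48 s, if anything falls off the work surface, if the arm or the gripper's body presses on something with over 40 N, if the wrist force passes 120 N, or if a joint passes its speed limit or range.

ROBOT

A 7-joint arm with a two-finger parallel gripper is mounted at the origin on the work surface. World frame = base frame: x ahead of the robot, y to its left, z up, the work surface at z = 0. Lengths are in m, angles in rad, forces in N, time in s.
With the tool pointing down it reaches from about 0.425 to 0.875 m from the base axis. Payload 4.7 kg.
Tool frame: the origin (TCP) lies at the very end of the fingers, on their centre line; the grasp point (between the pads) lies behind it (ctrl.tcp_to_grasp is the y of the grasp point in the tool frame, in m); y points along the fingers, x is the direction in which the jaws open and shut, and the axes are right-handed (so a half turn about y gives the same grasp; the last joint's range is limited). The gripper opens to 87 mm and grips with 3 to 60 N. Pads are 19 mm wide; open, the fingers measure 117 mm over their backs; the gripper's body (75 mm by 190 mm) begins 51 mm behind the grasp point.
Start: joints at [1.33, 0.321, -0.07, 1.45, 0.023, 1.371, -0.057], TCP at [0.164, -0.629, 0.223] pointing down, gripper open.
Joint ranges: [-2.86, 2.86], [-0.3, 2.09], [-1.38, 1.24], [0.06, 2.45], [-1.56, 4.7], [0.09, 2.05], [-2.69, 2.69]. Speed limits (rad/s): [2.57, 2.57, 3.14, 3.14, 3.14, 3.14, 3.14].

INTERFACE

Orientations are given as a rotation vector (axis times angle).
In Python, from bench import ctrl, get_image, workorder gives the robot as it stands.
- The arm moves only by the tool drive_tool, never from a script. Its argument "increments" is text: rows parted by semicolons, each of 5 numbers parted by spaces: the shift along the tool's x, y, z in mm, then the turn about the tool's y in degrees, then the closure in counts, from 0 (fully open) to 255 (shut). In form: tx ty tz yaw fingers; .... A call has 1 to 20 rows; each row shifts and turns the commanded pose from where the row before left it, along the tool's axes as they then stand; what a row does not reach is not made up. A row lasts 1/8 s, in which the tool goes at most 62.5 mm and 10.7 degrees, less where a joint would pass 70% of its speed; a pose out of reach is approached as far as the arm can. A call is refused whole if a number of a shift passes 62.5 or a number of a turn 10.7, either way. A call with a gripper value outside its range is refused whole. The fingers move at their own pace and stop on an object; "squeeze" is the grip in N (left out, the last holds). Time passes only in rows, so rows that do not move let the fingers close. It gives the time, the measured TCP pose, the force and the opening at its end, in the units of the state.
- ctrl.get_state(): the state, without advancing time (a new reading comes with each control period).
- get_image(name): name is "scene" or "top"; returns a dict with "img" (384x512x3 uint8, red, green, blue), "mtx" (3x3 intrinsics, pixels), "camera_from_world" (4x4, takes a point from world to camera coordinates). Camera axes: x right, y up, looking along -z (the intrinsics and any distortion apply to the point x, -y, -z); pixel columns grow to the right and rows downward; lengths in m; the calibration is good to about 2 mm. A picture is of the moment at which its call begins. There is no depth.
- workorder.close_job(): hands the job in, once; it reports no verdict.
The state is a dict: "time": time; "joint_positions": joint angles; "qd": joint speeds; "joint_torque": joint torques, N m; "position": TCP position; "tool_rot": TCP orientation; "ft_force": force on the tool from outside, world axes, zero at the start; "torque": the same for the moment, N m; "grip_width": opening from 0.0 (shut) to 1.0 (fully open).
Only numpy, scipy, OpenCV 4.12 (cv2) and the standard library are available. Lean on these libraries where they do the work, as an engineer would, in place of code of your own. Each camera call takes 0.05 s, during which the arm holds its last target.

## Working session

There is one attempt and no reset: what is moved stays moved. The work goes in short steps, Python scripts to look and compute and a tool call to move; the robot and the scene stay as the last step left them, time stands still between calls to the robot, and variables do not carry over. Pictures are saved under pics/ and viewed, and the job is handed in when it is done.

Besides the shell and the picture viewer there is one more tool, called after "Request:" as name(argument=value, ...), one argument or row to a line, values as JSON. drive_tool: Moves the arm, as the interface text tells. Its arguments: {"type":"object","properties":{"increments":{"type":"string"},"squeeze":{"type":"number"}},"required":["increments"]}

```bash
mkdir -p pics; python3 - <<'E'
from bench import ctrl,get_image
import cv2,numpy as np
print(ctrl.get_state(), ctrl.tcp_to_grasp)
for n in("scene","top"):
    d=get_image(n); np.savez(f"pics/{n}0.npz",**d)
    cv2.imwrite(f"pics/{n}0.png",cv2.resize(d["img"][...,::-1],None,fx=1.5,fy=1.5,interpolation=cv2.INTER_CUBIC))
    print(d["mtx"],d["camera_from_world"],d.keys())
E
```

```text
{'time': 0.0, 'joint_positions': array([ 1.33012466,  0.32184045, -0.0700577 ,  1.45171531,  0.02260277,
        1.37075485, -0.05689263]), 'qd': array([ 0.00090232, -0.00076979,  0.00036404, -0.00062215,  0.00045009,
       -0.00021909, -0.00049457]), 'joint_torque': array([ 1.04120318e-03, -4.91292572e+01, -4.03748788e-01, -3.12524307e+01,
       -6.40340103e-02,  4.37241001e-02,  1.74054326e-04]), 'position': array([ 0.16360965, -0.62849527,  0.22142972]), 'tool_rot': array([-1.31788677,  1.02064424, -1.01798977]), 'ft_force': array([-0.61485939,  0.35908219, -0.20194224]), 'torque': array([-0.04449501, -0.00590204,  0.04302845]), 'grip_width': 0.9997433456054178} -0.0187
[[491.50458902   0.         262.71462127]
 [  0.         491.50458902 185.35044572]
 [  0.           0.           1.        ]] [[-0.01154295  0.99991151 -0.00661345 -0.01825165]
 [-0.61685984 -0.0019153   0.78707069  0.31469937]
 [ 0.78698837  0.01316469  0.61682736 -1.81507232]
 [ 0.          0.          0.          1.        ]] dict_keys(['img', 'mtx', 'camera_from_world'])
[[415.95437671   0.         260.83158996]
 [  0.         415.95437671 195.1135757 ]
 [  0.           0.           1.        ]] [[-6.92645266e-02 -9.97597925e-01 -8.97768364e-04  4.32387221e-02]
 [ 9.76644549e-01 -6.79931295e-02  2.03819428e-01 -6.17435831e-01]
 [-2.03390881e-01  1.32406556e-02  9.79008087e-01 -1.33296364e+00]
 [ 0.00000000e+00  0.00000000e+00  0.00000000e+00  1.00000000e+00]] dict_keys(['img', 'mtx', 'camera_from_world'])
```

View pics/scene0.png

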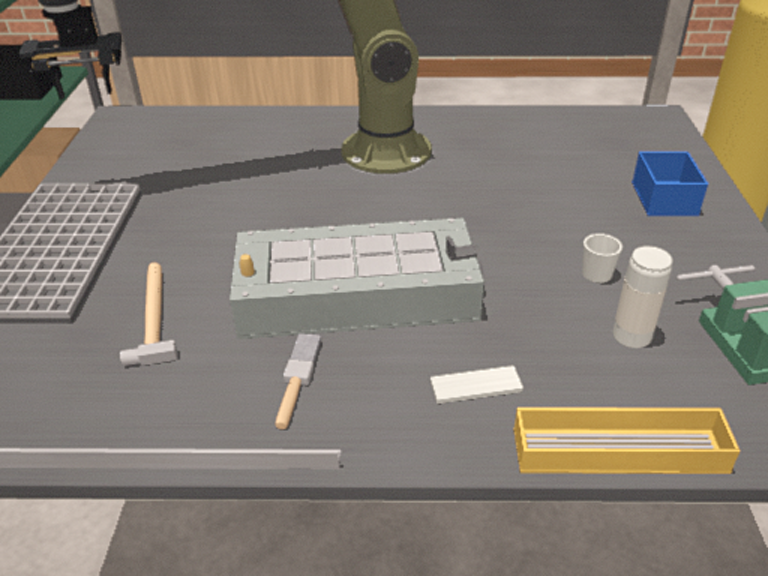

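View pics/top0.png

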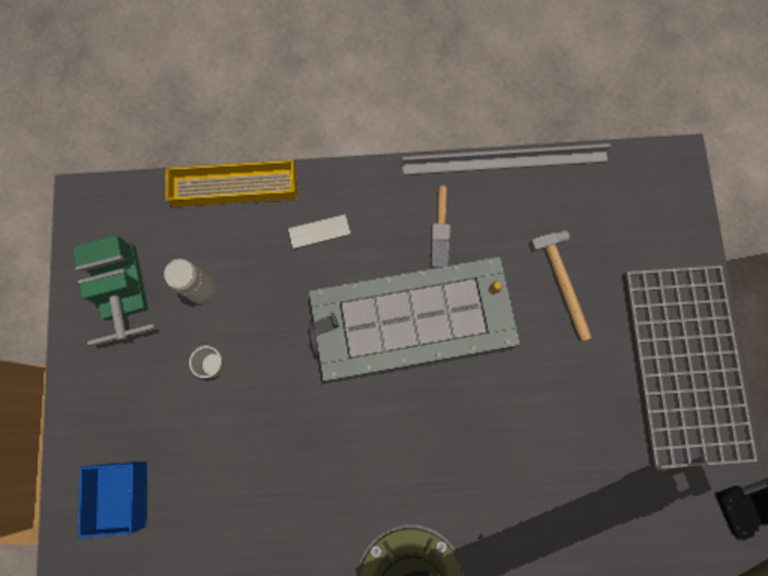

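The top view shows the box corners at about (310,291), (501,259), (519,343) and (322,381) in 1.5x pixels, with the four flaps inside. I'll zoom in before fitting.

```bash
python3 - <<'E'
import cv2,numpy as np
d=np.load("pics/top0.npz")["img"][165:260,200:352,::-1]
cv2.imwrite("pics/topz.png",cv2.resize(d,None,fx=5,fy=5,interpolation=cv2.INTER_CUBIC))
d=np.load("pics/scene0.npz")["img"][140:228,148:328,::-1]
cv2.imwrite("pics/scenez.png",cv2.resize(d,None,fx=4,fy=4,interpolation=cv2.INTER_CUBIC))
E
```

```text
(no output)
```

View pics/topz.png

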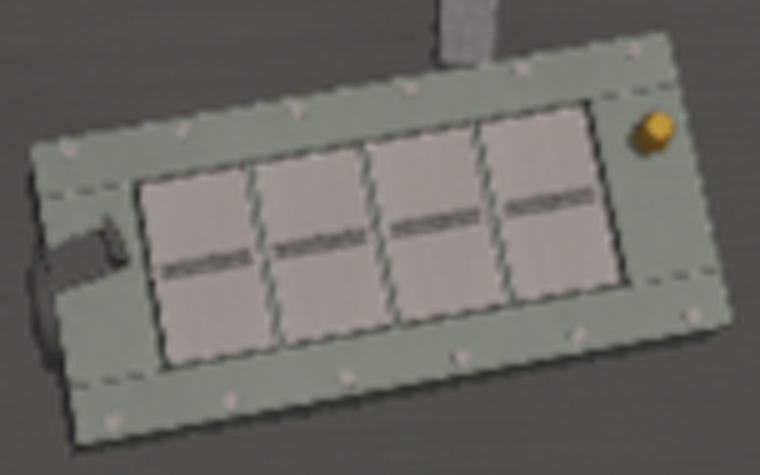

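View pics/scenez.png

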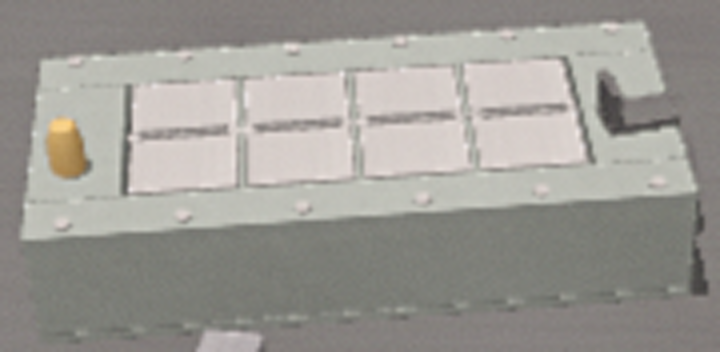

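```bash
cat > h.py <<'E'
import numpy as np
def cam(n):
    d=np.load(f"pics/{n}0.npz");return d["mtx"],d["camera_from_world"]
def back(n,u,v,z):
    K,T=cam(n);R=T[:3,:3];t=T[:3,3]
    r=np.linalg.solve(K,[u,v,1]);r=R.T@(r*[1,-1,-1]);c=-R.T@t
    return c+r*(z-c[2])/r[2]
def proj(n,P):
    K,T=cam(n);p=T[:3,:3]@P+T[:3,3];p=K@(p*[1,-1,-1]);return p[:2]/p[2]
E
python3 - <<'E'
from h import *
np.set_printoptions(precision=4,suppress=True)
t=lambda p:back("top",200+p[0]/5-.4,165+p[1]/5-.4,.09)
s=lambda p:back("scene",148+p[0]/4-.4,140+p[1]/4-.4,.09)
T=[(207,265),(320,243),(435,222),(549,203),(35,145),(668,35),(732,322),(78,445)]
S=[(523,110),(411,117),(297,125),(184,132),(695,190),(22,238),(42,60),(648,22)]
bx=np.array([[0,114-76*i] for i in range(4)]+[[100,215],[100,-215],[-100,-215],[-100,215]])/1000
from scipy.optimize import least_squares
for f,L in((t,T),(s,S)):
    W=np.array([f(p)[:2] for p in L]);print(W)
    def res(q):
        c,k=np.cos(q[2]),np.sin(q[2]);return ((bx@np.array([[c,k],[-k,c]])+q[:2])-W).ravel()
    r=least_squares(res,[.6,0,0]);print(r.x,np.degrees(r.x[2]),r.fun.reshape(-1,2)*1000)
from scipy.spatial.transform import Rotation as R
print(R.from_rotvec([-1.31788677,1.02064424,-1.01798977]).as_matrix())
# bystanders
print("nozzle top",back("top",200+655/5,165+125/5,.126),back("scene",148+63/4,140+122/4,.126))
print("hammer",back("top",550/1.5,240/1.5,.02),back("top",585/1.5,335/1.5,.01)); print("can",back("top",180/1.5,272/1.5,.17))
print("block", back("top",200+110/5,165+225/5,.125))
E
```

```text
[[ 0.5433  0.0703]
 [ 0.5527 -0.0042]
 [ 0.5613 -0.0802]
 [ 0.5687 -0.1557]
 [ 0.631   0.1786]
 [ 0.6765 -0.2454]
 [ 0.4825 -0.2666]
 [ 0.4329  0.1595]]
[ 0.5561 -0.043   0.1102] 6.311145388299703 [[ 0.2665  0.0884]
 [-0.7381 -1.0145]
 [-1.0306 -0.5487]
 [-0.0774 -0.55  ]
 [ 0.9363  3.1279]
 [ 2.6243 -0.2778]
 [-2.159  -1.03  ]
 [ 0.1778  0.2048]]
[[ 0.5447  0.0674]
 [ 0.5529 -0.0081]
 [ 0.5622 -0.0843]
 [ 0.5703 -0.1592]
 [ 0.6317  0.1765]
 [ 0.6814 -0.2469]
 [ 0.4858 -0.2695]
 [ 0.4368  0.1588]]
[ 0.5582 -0.0456  0.1131] 6.482180505535018 [[ 0.6359  0.1733]
 [ 1.0073  0.1994]
 [ 0.3124  0.8633]
 [ 0.8255  0.275 ]
 [ 1.6039  2.7869]
 [ 0.481  -1.1292]
 [-2.6417 -1.0984]
 [-2.2244 -2.0703]]
[[ 0.252  -0.0006  0.9677]
 [-0.9677  0.0018  0.252 ]
 [-0.0019 -1.     -0.0001]]
nozzle top [ 0.6071 -0.2248  0.126 ] [ 0.6099 -0.2277  0.126 ]
hammer [ 0.7282 -0.3813  0.02  ] [ 0.5003 -0.4368  0.01  ]
can [0.6711 0.4369 0.17  ]
block [0.5665 0.1278 0.125 ]
```

Request:
drive_tool(
  increments="0 0 0 8.2 255; -30 0 36 0 255; -30 0 36 0 255; -30 0 36 0 255; -30 0 36 0 255; -30 0 36 0 255; -30 0 36 0 255; -30 0 36 0 255; -30 0 36 0 255; -30 0 36 0 255; -30 0 36 0 255; -30 0 36 0 255; -30 0 36 0 255; -30 0 36 0 255; -33 0 35 0 255; 0 0 0 0 255",
  squeeze=20,
)

```text
time: 2.1
position: [0.6183, -0.1467, 0.2217]
tool_rot: [-1.261, 1.122, -1.118]
ft_force: [-0.7, -0.1, -1.2]
grip_width: 0.008
```

```bash
cat > st.py <<'E'
from bench import ctrl
import numpy as np
from scipy.spatial.transform import Rotation as R
np.set_printoptions(precision=4,suppress=True)
def st():
    s=ctrl.get_state();p=s["position"]-[.557,-.044,.09];a=np.radians(6.4)
    c,k=np.cos(a),np.sin(a);M=R.from_rotvec(s["tool_rot"]).as_matrix()
    print("t",s["time"],"box mm",1000*np.array([c*p[0]+k*p[1],-k*p[0]+c*p[1],p[2]]),"yaw",np.degrees(np.arctan2(M[1,2],M[0,2])),"tilt",M[2,1],"F",s["ft_force"],s["grip_width"],s["joint_positions"])
if __name__=="__main__": st()
E
python3 st.py
```

```text
t 2.1 box mm [  49.479  -108.9021  131.7329] yaw 6.862843558900213 tilt -0.999993240834786 F [-0.683  -0.1292 -1.1722] 0.007769585969419407 [ 0.5676  0.327  -0.4734  1.477   0.1461  1.3739 -1.364 ]
```

Request:
drive_tool(
  increments="0 40 -2 0 255; 3 40 0 0 255; 0 40 0 0 255; 0 4 0 0 255; 0 4 0 0 255; 0 0 0 0 255",
)

```text
time: 2.85
position: [0.6159, -0.1562, 0.0962]
tool_rot: [-1.259, 1.125, -1.129]
ft_force: [-0.1, -0.4, -0.4]
grip_width: 0.004
```

```bash
python3 st.py
```

```text
t 2.85 box mm [  45.9756 -118.0826    6.2214] yaw 6.385081516753538 tilt -0.9999966895942687 F [-0.0567 -0.3888 -0.3632] 0.00435832129042401 [ 0.5659  0.4127 -0.4516  1.627   0.1941  1.144  -1.3923]
```

Request:
drive_tool(
  increments="0 3 0 0 255; 0 3 0 0 255; 0 2 0 0 255; 0 2 0 0 255",
)

```text
time: 3.35
position: [0.6157, -0.156, 0.0903]
tool_rot: [-1.26, 1.125, -1.129]
ft_force: [-12.6, 3.6, 32.7]
grip_width: 0.002
```

```bash
python3 st.py
```

```text
t 3.35 box mm [  45.806  -117.7986    0.3046] yaw 6.394138008417113 tilt -0.9999964719024806 F [-12.5665   3.6276  32.6734] 0.0022659882409594087 [ 0.5638  0.4182 -0.4506  1.6325  0.1985  1.1343 -1.3961]
```

Flap 4 doesn't give: 33 N with the tip still at rim level. Next is flap 3.

Request:
drive_tool(
  increments="0 -10 0 0 255; 0 -6 0 0 255; -36 0 0 0 255; -36 0 0 0 255; 0 0 0 0 255; 0 6 0 0 255; 0 4 0 0 255; 0 3 0 0 255; 0 2 0 0 255; 0 1 0 0 255",
)

```text
time: 4.6
position: [0.6066, -0.086, 0.0903]
tool_rot: [-1.262, 1.128, -1.13]
ft_force: [-15.4, 0.7, 37.4]
grip_width: 0.003
```

```bash
python3 st.py
```

```text
t 4.6 box mm [ 44.6574 -47.2697   0.289 ] yaw 6.261915006601821 tilt -0.9999956225537479 F [-15.3565   0.6638  37.3651] 0.002506284106840901 [ 0.4904  0.3802 -0.482   1.6876  0.1953  1.122  -1.5091]
```

Flap 3 is locked too: 37 N at rim level, with the fingers fully on that flap. Next is flap 2.

Request:
drive_tool(
  increments="0 -10 0 0 255; 0 -6 2 0 255; -42 0 0 0 255; -42 0 0 0 255; 0 0 0 0 255; 0 6 0 0 255; 0 4 0 0 255; 0 3 0 0 255; 0 2 0 0 255; 0 1 0 0 255",
)

```text
time: 5.85
position: [0.5998, -0.0017, 0.0847]
tool_rot: [-1.26, 1.126, -1.128]
ft_force: [-0.9, -2.5, 4.3]
grip_width: 0.001
```

```bash
python3 st.py
```

```text
t 5.85 box mm [47.205  37.2944 -5.3215] yaw 6.3440763488719 tilt -0.9999993157001377 F [-0.8623 -2.5394  4.3074] 0.0007250255220525462 [ 0.3895  0.3656 -0.5192  1.7254  0.2013  1.1032 -1.6525]
```

Flap 2 gives: the tip is at −5.3 mm with only 4 N. I'll press further and then look.

Request:
drive_tool(
  increments="0 6 0 0 255; 0 6 0 0 255; 0 6 0 0 255; 0 4 0 0 255; 0 0 0 0 255",
)

```text
time: 6.48
position: [0.5995, 0.0, 0.0621]
tool_rot: [-1.259, 1.126, -1.126]
ft_force: [1.0, 0.3, 1.5]
grip_width: 0.003
```

```bash
python3 st.py; python3 - <<'E'
from bench import get_image
import cv2
a=get_image("scene")["img"][60:250,120:376,::-1]
cv2.imwrite("pics/s1.png",cv2.resize(a,None,fx=3,fy=3,interpolation=cv2.INTER_CUBIC))
E
```

```text
t 6.475 box mm [ 47.1763  39.0138 -27.9095] yaw 6.423006744359238 tilt -0.9999997255265709 F [0.9778 0.2533 1.4705] 0.0025945632311524655 [ 0.3823  0.3904 -0.5141  1.7442  0.215   1.0631 -1.6634]
```

View pics/s1.png

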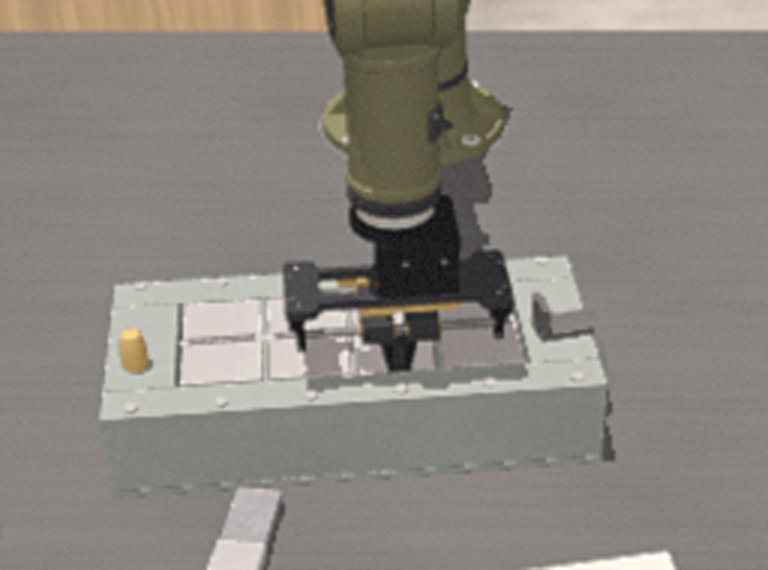

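```bash
python3 - <<'E'
from h import *
a=np.radians(6.4);c,k=np.cos(a),np.sin(a)
for y in(-53,131):
  for z in(0,15,30,42,60):
    x=47;P=np.array([.557+(c*x-k*y)/1e3,-.044+(k*x+c*y)/1e3,.09+z/1e3])
    print(y,z,(proj("scene",P)-[120,60])*3)
E
```

```text
-53 0 [293.11704433 364.92761287]
-53 15 [292.01965977 351.15829472]
-53 30 [290.90619048 337.18715526]
-53 42 [290.00359502 325.86193294]
-53 60 [288.62956217 308.62139942]
131 0 [503.04359124 351.03572223]
131 15 [503.46890098 337.31352751]
131 30 [503.90037754 323.39236663]
131 42 [504.25008955 312.10925734]
131 60 [504.78237549 294.93558222]
```

Request:
drive_tool(
  increments="0 4 0 0 255; 0 4 0 0 255; 0 0 0 0 255; 0 -10 1 0 255; 0 -30 0 0 255; 0 -40 0 0 255; 0 -40 0 0 255; 0 0 -40 0 255; 0 0 -42 0 255; 0 0 -42 0 255; 0 0 0 0 255; 0 0 0 0 255",
)

```text
time: 8.02
position: [0.4778, -0.0143, 0.1751]
tool_rot: [-1.259, 1.126, -1.128]
ft_force: [0.2, 0.3, 1.1]
grip_width: 0.005
```

```bash
python3 st.py; python3 - <<'E'
from bench import get_image
import cv2
a=get_image("scene")["img"][60:250,120:376,::-1]
cv2.imwrite("pics/s2.png",cv2.resize(a,None,fx=3,fy=3,interpolation=cv2.INTER_CUBIC))
E
```

```text
t 8.025 box mm [-75.3911  38.3093  85.0928] yaw 6.38981915389741 tilt -0.9999992020788624 F [0.1581 0.2739 1.0585] 0.005197932177816729 [ 0.5181  0.0052 -0.541   1.9113  0.0033  1.2247 -1.4833]
```

View pics/s2.png

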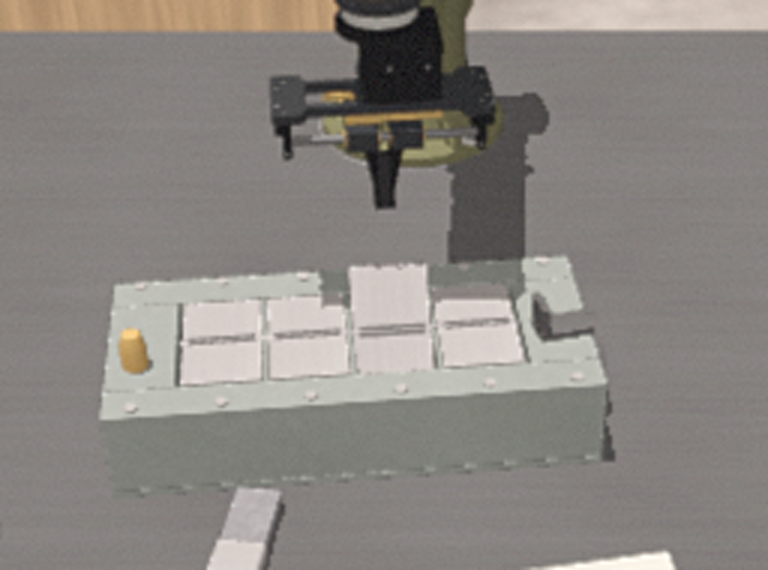

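The image shows flap 2 (box +y is on the right here) tilted, with its raised edge at about (389,266). I'll work out the angle from that.

```bash
python3 - <<'E'
from h import *
a=np.radians(6.4);c,k=np.cos(a),np.sin(a);y=38
for d in(20,25,30,35,40,44,48):
    t=np.radians(d);x=-60*np.cos(t)+2.5*np.sin(t);z=-2.5+60*np.sin(t)+2.5*np.cos(t)
    P=np.array([.557+(c*x-k*y)/1e3,-.044+(k*x+c*y)/1e3,.09+z/1e3])
    print(d,x,z,(proj("scene",P)-[120,60])*3)
E
```

```text
20 -55.52650688884033 20.370440151504894 [387.73358159 273.09248693]
25 -53.32192156784725 25.122865172033592 [387.80051579 270.13027992]
30 -50.71152422706632 29.665063509461092 [387.90825063 267.58619415]
35 -47.715181566461894 33.96246629178524 [388.05644389 265.48325437]
40 -44.35569756292233 37.9823676889898 [388.24445832 263.84187041]
44 -41.42374209417157 40.97785172838646 [388.42291873 262.87296257]
48 -38.289974317838 43.7615160445408 [388.62564238 262.21825368]
```

Request:
drive_tool(
  increments="0 36 0 0 255; 0 36 0 0 255; 0 0 0 0 255; 0 0 6 0 255; 0 0 6 0 255; 0 -5 3 0 255; 0 -4 3 0 255; 0 -4 3 0 255; 0 -4 4 0 255; 0 0 0 0 255",
)

```text
time: 9.32
position: [0.5019, -0.0116, 0.1196]
tool_rot: [-1.261, 1.127, -1.126]
ft_force: [-1.5, 0.1, 1.1]
grip_width: 0.007
```

```bash
python3 st.py
```

```text
t 9.325 box mm [-51.1707  38.3732  29.6118] yaw 6.396291439377471 tilt -0.9999996608164685 F [-1.4822  0.1339  1.0933] 0.0070520643922838445 [ 0.4917  0.1203 -0.5503  1.923   0.07    1.1178 -1.5453]
```

Request:
drive_tool(
  increments="0 -3 4 0 255; 0 -2 4 0 255; 0 -2 4 0 255; 0 -1 4 0 255; 0 -1 4 0 255; 0 0 0 0 255",
)

```text
time: 10.07
position: [0.5229, -0.0091, 0.1288]
tool_rot: [-1.259, 1.125, -1.127]
ft_force: [-0.8, -0.8, 0.7]
grip_width: 0.003
```

```bash
python3 st.py; python3 - <<'E'
from bench import get_image
import cv2
a=get_image("scene")["img"][60:250,120:376,::-1]
cv2.imwrite("pics/s3.png",cv2.resize(a,None,fx=3,fy=3,interpolation=cv2.INTER_CUBIC))
E
```

```text
t 10.075 box mm [-30.023   38.4392  38.8038] yaw 6.408085269473748 tilt -0.9999987601567212 F [-0.7565 -0.7641  0.6657] 0.0031296446158732495 [ 0.4779  0.1562 -0.5512  1.8676  0.0897  1.1406 -1.5642]
```

View pics/s3.png

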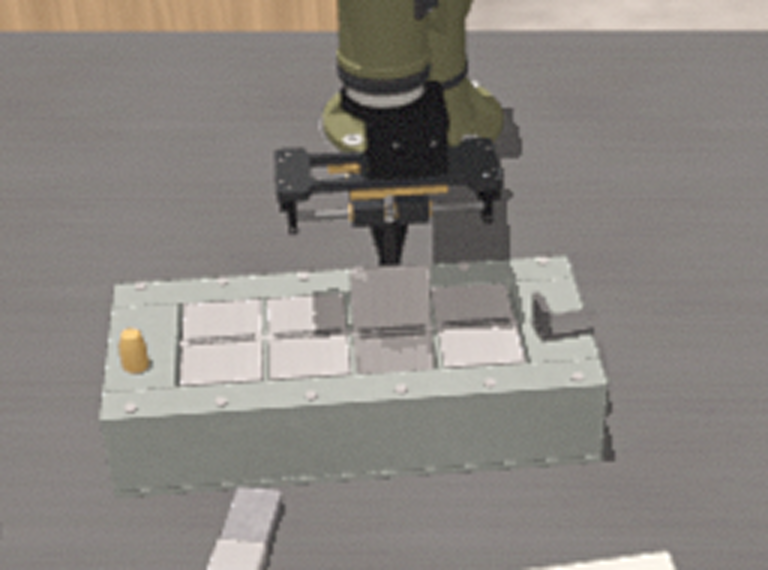

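Request:
drive_tool(
  increments="0 -1 4 0 255; 0 0 4 0 255; 0 0 3 0 255; 0 0 2 0 255; 0 0 0 0 255; 0 0 0 0 255",
)

```text
time: 10.88
position: [0.535, -0.0078, 0.1295]
tool_rot: [-1.26, 1.126, -1.127]
ft_force: [-2.3, 0.6, 2.0]
grip_width: 0.003
```

```bash
python3 st.py
```

```text
t 10.875 box mm [-17.8198  38.4203  39.4712] yaw 6.397955334800378 tilt -0.9999999440006426 F [-2.258   0.6059  1.962 ] 0.0029288907048474967 [ 0.4674  0.1838 -0.5507  1.8379  0.1051  1.1483 -1.5781]
```

Request:
drive_tool(
  increments="0 0 2 0 255; 0 0 0 0 255",
)

```text
time: 11.12
position: [0.5351, -0.0078, 0.1294]
tool_rot: [-1.263, 1.129, -1.125]
ft_force: [-7.9, -0.5, 5.9]
grip_width: 0.007
```

Request:
drive_tool(
  increments="0 0 2 0 255; 0 0 0 0 255",
)

```text
time: 11.38
position: [0.5352, -0.0078, 0.1293]
tool_rot: [-1.267, 1.132, -1.123]
ft_force: [-12.5, -0.8, 11.1]
grip_width: 0.005
```

```bash
python3 st.py
```

```text
t 11.375 box mm [-17.6094  38.415   39.3343] yaw 6.3878882903411185 tilt -0.9999642833115474 F [-12.5398  -0.7593  11.0724] 0.00489677759585925 [ 0.4641  0.1916 -0.5503  1.8302  0.1097  1.1583 -1.5823]
```

At the stop: force rises with no further motion. Now I'll back off towards the robot and lift away.

Request:
drive_tool(
  increments="0 0 -4 0 255; 0 0 -10 0 255; 0 0 -30 0 255; 0 -30 -30 0 255; 0 -50 0 0 255; 0 -30 0 0 255; 0 0 0 0 255; 0 0 0 0 255; 0 0 0 0 255",
)

```text
time: 12.5
position: [0.4646, -0.0156, 0.2382]
tool_rot: [-1.261, 1.128, -1.125]
ft_force: [0.2, -0.7, -0.5]
grip_width: 0.005
```

```bash
python3 st.py; python3 - <<'E'
from bench import get_image
import cv2,numpy as np
a=get_image("scene")["img"]; t=get_image("top")["img"]
cv2.imwrite("pics/s4.png",cv2.resize(a[60:250,120:376,::-1],None,fx=3,fy=3,interpolation=cv2.INTER_CUBIC))
cv2.imwrite("pics/t4.png",cv2.resize(t[...,::-1],None,fx=1.5,fy=1.5,interpolation=cv2.INTER_CUBIC))
E
```

```text
t 12.5 box mm [-88.6506  38.5545 148.1739] yaw 6.4040700029086945 tilt -0.9999978013185495 F [ 0.1803 -0.6532 -0.506 ] 0.004891187083326219 [ 0.5416 -0.0691 -0.5343  1.8459 -0.0363  1.3574 -1.4429]
```

View pics/s4.png

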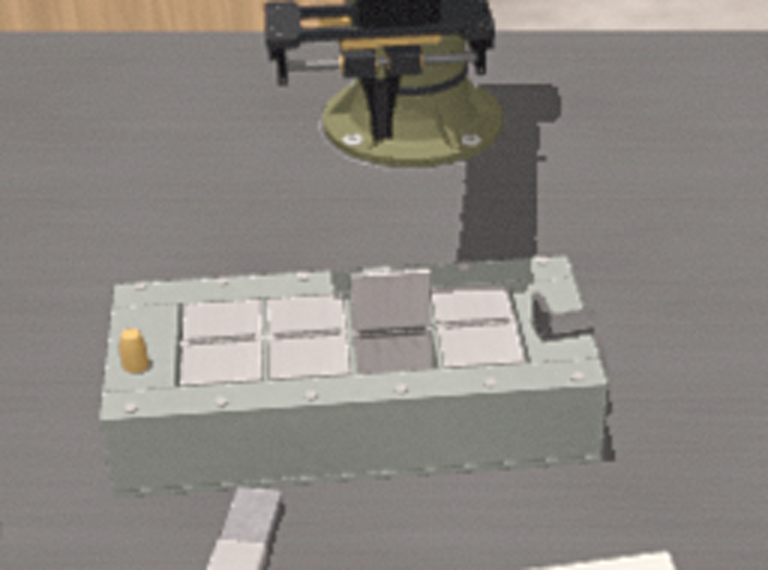

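View pics/t4.png

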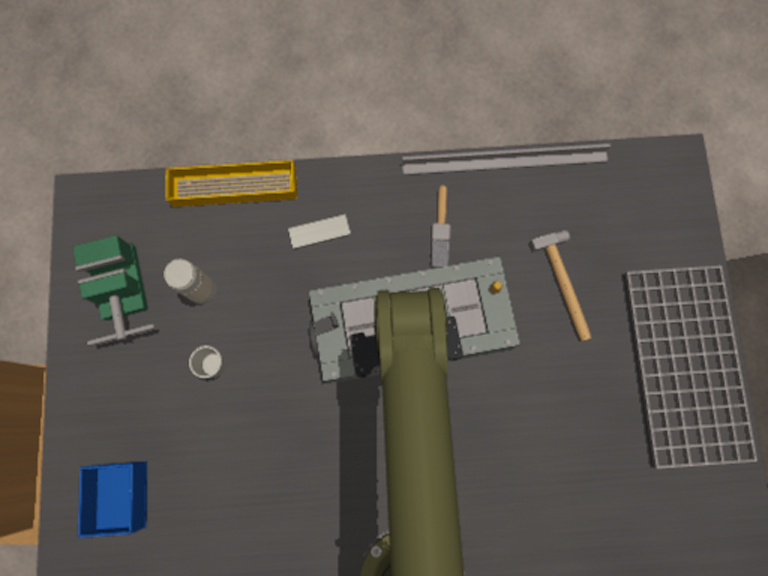

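Flap 2 now stands up, with its top edge at about (391,271), and all the bystanders are where they started. I'll check the angle against projection before handing in.

```bash
python3 - <<'E'
from h import *
a=np.radians(6.4);c,k=np.cos(a),np.sin(a)
for d in(50,60,70,80,86):
  t=np.radians(d);o=[]
  for y in(3,73):
    x=-60*np.cos(t)+2.5*np.sin(t);z=-2.5+60*np.sin(t)+2.5*np.cos(t)
    P=np.array([.557+(c*x-k*y)/1e3,-.044+(k*x+c*y)/1e3,.09+z/1e3])
    o.append((proj("scene",P)-[120,60])*3)
  print(d,o)
E
```

```text
50 [array([349.84395465, 264.39363221]), array([427.47478862, 259.63714386])]
60 [array([350.17270246, 264.59551935]), array([428.41424856, 259.80073195])]
70 [array([350.63447952, 266.85696178]), array([429.47573378, 262.0162745 ])]
80 [array([351.21764779, 271.1534777 ]), array([430.62824372, 266.26039875])]
86 [array([351.61921349, 274.67154837]), array([431.34882973, 269.74449668])]
```

```bash
python3 -c "
from bench import workorder
print(workorder.close_job())"
```

```text
the job is handed in; nothing more can be done
None
```

The loose flap is the one at place 2. I left it standing upright and handed the job in after about 12.6 s of robot time; no verdict was reported.

- **Finding it:** I pressed the far ends in the order 4, 3, 2. Flaps 4 and 3 held at 33 N and 37 N with the tip still at rim level. Flap 2 gave with only 4 N, so I did not need to try flap 1.
- **Opening it:** I rocked flap 2 to roughly 40°, then pushed its raised near edge up along its arc until it met the stop. There the force rose to about 12 N with no further movement. I then backed off and lifted clear.
- **Last checks:** In the final scene picture, the flap's top edge matches the position expected at about 85° (roughly 1.48 rad). The fingers were about 90 mm from the flap, and the measured force was near zero. By eye, every bystander looked unmoved.
- **Less certain:** The camera was a poor guide to the angle in mid-range, so the 40° figure comes mostly from how far the fingertips had gone down. No check failed.

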